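Refill the cinnamon caddy and take off its outer lid alone

ROBOT

A 6-joint arm with a two-finger parallel gripper is mounted at the origin on a cart in front of the work surface, level with it; the furniture and walls round the work are solid. World frame = base frame: x ahead of the robot, y to its left, z up, the work surface at z = 0. Lengths are in mm, angles in rad, forces in N, time in s.
With the tool pointing down it reaches from about 300 to 775 mm from the base axis. Payload 14.6 kg.
Tool frame: the origin (TCP) lies on the centre line of the jaws, within the pads' length; the fingertips stand 22 mm ahead of it and the grasp point (between the pads) lies 3 mm ahead of it (manip.tcp_to_tips is the distance from the TCP to the fingertips, in mm); z points along the fingers, y is the direction in which the jaws open and shut (so a half turn about z gives the same grasp; the last joint's range is limited). The gripper opens to 94 mm and grips with 3 to 60 N. Pads are 16 mm wide; open, the fingers measure 119 mm over their backs; the gripper's body (75 mm by 177 mm) begins 78 mm behind the grasp point.
Start: joints at [-1.417, 0.3, 1.521, -0, 1.321, -0.067], TCP at [120.449, -536.639, 227.446] pointing down, gripper open.
Joint ranges: [-3.03, 3.03], [-0.79, 2.21], [0.23, 2.52], [-1.04, 4.18], [0, 3.07], [-2.55, 2.55]. Speed limits (rad/s): [2.22, 2.22, 2.57, 3.14, 3.14, 3.14].

INTERFACE

Orientations are given as [roll, pitch, yaw] about the fixed x, y, z axes, in that order (R = Rz(yaw) Ry(pitch) Rx(roll)).
In Python, from cell import manip, vision, workorder gives the robot as it stands.
- The arm moves only by the tool carry_out, never from a script. Its argument "deltas" is a list of rows, each a list of 3 entries, a list of its own where there are three numbers: the shift along the tool's x, y, z in cm, then the turn about the tool's z in degrees, then the opening, from 0 (shut) to 1 (fully open). A call has 1 to 20 rows; each row shifts and turns the commanded pose from where the row before left it, along the tool's axes as they then stand; what a row does not reach is not made up. A row lasts 1/12 s, in which the tool goes at most 41.7 mm and 7.16 degrees, less where a joint would pass 70% of its speed; a pose out of reach is approached as far as the arm can. A call with a gripper value outside its range is refused whole. The fingers move at their own pace and stop on an object; "grip_force" is the grip in N (left out, the last holds). Time passes only in rows, so rows that do not move let the fingers close. It gives the time, the measured TCP pose, the force and the opening at its end, in the units of the state.
- manip.read_state(): the state, without advancing time (a new reading comes with each control period).
- vision.camera(name): name is "side" or "top" or "wrist"; returns (picture, depth): 384x512x3 uint8, red, green, blue; 384x512 float32, mm along the optical axis (not along the pixel's ray), 0 where there is no reading.
- vision.calibration(name): a dict with "mtx" (3x3 intrinsics, pixels), "distortion" ([k1, k2, p1, p2, k3] as OpenCV has them; the pictures are not rectified), "eye" and "orientation" of the camera in the world. Camera axes: x right, y down, z forward; pixel columns grow to the right and rows downward; lengths in mm; the calibration is good to about 2 mm. A picture is of the moment at which its call begins: read the wrist's pose just before it. calibration takes no time and is no camera call; for the wrist camera it gives the pose at the moment of the call.
- workorder.sign_off(): hands the job in, once; it reports no verdict.
The state is a dict: "clock": time; "joints": joint angles; "qd": joint speeds; "effort": joint torques, N m; "eef_pos": TCP position; "eef_rot": TCP orientation; "wrist_force": force on the tool from outside, world axes, zero at the start; "moment": the same for the moment, N m; "finger_gap": finger opening in mm.
Only numpy, scipy, OpenCV 4.12 (cv2) and the standard library are available. Lean on these libraries where they do the work, as an engineer would, in place of code of your own. Each camera call takes 0.05 s, during which the arm holds its last target.

TASK

Drop the two cinnamon sticks from the chopping board end-down into the stoneware caddy, then pick up its double lid - a wooden outer lid with a flush steel inner lid nested in it - lower it onto the caddy and press it down until the inner lid snaps home in the neck. Then lift the wooden outer lid off by itself, leaving the inner lid fully seated to keep the aroma in, and finish still holding the outer lid, right way up and still, at least 5 cm clear of the caddy below, because its label is to be renewed. Leave the other kitchen things where they stand.

Things in the scene. Friction and masses are not known exactly. Their poses are not given: they have to be found in the camera images.
- caddy: Fixed round white stoneware caddy with two thin blue lines, left or right of the board; 84 mm outside diameter, 112 mm high to the rim, origin at the centre of its underside, z up. Inside: floor 7 mm up, bore 66 mm. Its top 13 mm is a narrower neck, 68 mm outside, about 57 mm inside.
- caddy_mouth (a point): Centre of the caddy's mouth, in the plane of its rim (112 mm above the worktop), z up. Four small black spring nubs stand in from the neck wall 6 mm below the rim, at 45, 135, 225 and 315 degrees of the caddy's own yaw, leaving 49 mm clear between opposite nubs.
- cinnamon_a: brown cinnamon stick (a double scroll), 72 mm long (its x axis), 15 mm wide (y) and 9 mm thick (z), 12 g; it lies flat on the chopping board, origin at the centre of its underside. Too long to lie flat in the caddy, it stays on end, leaning
- cinnamon_a_end0 (a point): centre of the end face of cinnamon_a at its -x end
- cinnamon_a_end1 (a point): centre of the end face of cinnamon_a at its +x end
- cinnamon_b: second cinnamon stick, the same as cinnamon_a
- cinnamon_b_end0 (a point): centre of the end face of cinnamon_b at its -x end
- cinnamon_b_end1 (a point): centre of the end face of cinnamon_b at its +x end
- outer_lid: Pale wooden lid, 85 mm across, about 0.18 kg. Origin on its axis in the plane of its ceiling (which rests on the inner lid's top), z up. Skirt (78 mm inside) to 14.5 mm below the origin; top plate to 8.5 mm above. At the start it stands on the worktop, inner lid nested in it, origin 19.5 mm up; fully down, 116 mm. Four spring nubs in the skirt carry the inner lid; they let go at about 5 N
- outer_lid_grip (a point): Middle of the darker wooden bar grip on top of the outer lid: 46 mm long (outer lid's x axis), 14 mm thick (y axis; pinch it across this), from 22 mm below this point (top plate) to 6 mm above it. This point is 30.5 mm above the outer lid's origin
- inner_lid: Flush steel inner lid without a grip, 90 g, nested in the outer lid and mostly hidden at the start. Origin at the centre of the underside of its flange, z up; flange 74 mm across, 4 mm thick; below it a plug 15.5 mm long, 53 mm across at its bead, tapered at the foot so that it centres itself from about 2 mm off. Seated, its flange lies on the rim (origin 112 mm up)
- inner_lid_top (a point): Centre of the inner lid's top face, 4 mm above its origin. Pushed down, the lid meets the caddy's nubs with its flange some 9 mm above the rim and snaps past them at about 10 N, jumping home for the last 3 mm or so; it then resists pulling out with over 20 N, several times what the outer lid can pull
- board: fixed wooden chopping board, 240 mm deep (along world x) by 330 mm, 22 mm thick, on which the sticks lie; origin at the centre of its underside
- espresso_cup: small green and white cup, 48 mm high, a bystander; origin at its base
- garlic: garlic bulb, 50 mm, a bystander behind the board; origin at its base
- match_box: small pale green and white packet, 38 x 61 x 31 mm, a bystander; origin at its base
- salt_shaker: glass salt shaker with a grey cap, 44 mm across and 90 mm high, a bystander behind the board; origin at its base
- lemon: yellow lemon, 78 x 55 x 56 mm, a bystander behind the board; origin at its base

How it is judged (in metres and radians):
On the way, in this order (a step that is already met when the one before it is completed fails the run):
1. both cinnamon sticks are in the caddy, below the neck (horizontal distance between each of cinnamon_a, cinnamon_b and caddy_mouth below 0.036 m and z of cinnamon_a_end0 in the frame of caddy_mouth between -0.115 and -0.012 m and z of cinnamon_a_end1 in the frame of caddy_mouth between -0.115 and -0.012 m and z of cinnamon_b_end0 in the frame of caddy_mouth between -0.115 and -0.012 m and z of cinnamon_b_end1 in the frame of caddy_mouth between -0.115 and -0.012 m), for 0.2 s.
2. the inner lid is snapped home in the neck with the outer lid still over it (horizontal distance between inner_lid and caddy_mouth below 0.004 m and z of inner_lid in the frame of caddy_mouth between -0.003 and 0.0018 m and angle between inner_lid's own z axis and vertical below 0.06 rad and horizontal distance between outer_lid and caddy_mouth below 0.006 m and z of outer_lid in the frame of caddy_mouth below 0.013 m), for 0.1 s.
At the end, for the whole second after the job is handed in: Sticks in the caddy below its neck; inner lid seated (1.8 mm of the rim, 4 mm of its axis, 0.06 rad of level); outer lid held still in the fingers, grip up within 0.35 rad, its ceiling 49 mm or more above the rim, touching neither caddy nor inner lid (all of step 1 and horizontal distance between inner_lid and caddy_mouth below 0.004 m and z of inner_lid in the frame of caddy_mouth between -0.003 and 0.0018 m and angle between inner_lid's own z axis and vertical below 0.06 rad and z of outer_lid in the frame of caddy_mouth above 0.049 m and contact force between outer_lid and the fingers above 2 N and contact force between outer_lid and caddy below 0.1 N and contact force between outer_lid and inner_lid below 0.1 N and angle between outer_lid's own z axis and vertical below 0.35 rad and linear speed of outer_lid below 0.03 m/s and contact force between inner_lid and the fingers below 0.1 N); the arm keeps its last pose, push and grip.
It fails at once if a bystander is pushed more than 30 mm (distance of any of espresso_cup, garlic, match_box, salt_shaker, lemon from where it was at the start of the episode above 0.03 m).
It also fails if it takes over 72 s, if anything falls off the work surface, if the arm or the gripper's body presses on something with over 40 N, if the wrist force passes 120 N, or if a joint passes its speed limit or range.

## Working session

There is one attempt and no reset: what is moved stays moved. The work goes in short steps, Python scripts to look and compute and a tool call to move; the robot and the scene stay as the last step left them, time stands still between calls to the robot, and variables do not carry over. Pictures are saved under pics/ and viewed, and the job is handed in when it is done.

Besides the shell and the picture viewer there is one more tool, called after "Emit:" as a command line: name --argument value ..., lists and objects as JSON in quotes. carry_out: Moves the arm, as the interface text tells. Its arguments: {"type":"object","properties":{"deltas":{"type":"array","items":{"type":"array"}},"grip_force":{"type":"number"}},"required":["deltas"]}

```bash
ls; mkdir -p pics; python3 - <<'E'
from cell import manip, vision, workorder
import cv2,json
s=manip.read_state()
print(s)
for n in ["side","top","wrist"]:
    c=vision.calibration(n); print(n,c)
    p,d=vision.camera(n)
    import numpy as np
    np.savez('pics/'+n+'0.npz',p=p,d=d)
    cv2.imwrite('pics/'+n+'0.png',p[:,:,::-1])
E
```

```text
pics
{'clock': 0.0, 'joints': array([-1.41658859e+00,  3.00478161e-01,  1.52160970e+00,  6.56456908e-06,
        1.32070899e+00, -6.65963966e-02]), 'qd': array([-0.00054626,  0.00081186,  0.00028581, -0.00048812,  0.00034452,
        0.00030188]), 'effort': array([ 3.54039121e-04, -5.31808484e+01, -3.52740133e+01,  7.08370563e-02,
        2.43698474e-02, -1.18856642e-04]), 'eef_pos': array([ 120.41981152, -536.39798419,  226.8703389 ]), 'eef_rot': array([-3.14039155e+00, -8.64802357e-05,  2.20802449e-01]), 'wrist_force': array([-0.05553971, -0.52994452,  0.60420406]), 'moment': array([ 0.02311302,  0.01748052, -0.04994056]), 'finger_gap': 94.10354201903912}
side {'mtx': array([[407.24624881,   0.        , 263.68005593],
       [  0.        , 407.24624881, 191.12878778],
       [  0.        ,   0.        ,   1.        ]]), 'distortion': array([-0.12863352,  0.        ,  0.        ,  0.        ,  0.        ]), 'eye': array([ 531.50468504, -889.02339072,  896.81874127]), 'orientation': array([-2.30617824, -0.00947364, -0.07151669])}
top {'mtx': array([[466.47337125,   0.        , 259.02615664],
       [  0.        , 466.47337125, 199.20391824],
       [  0.        ,   0.        ,   1.        ]]), 'distortion': array([-0.00285275,  0.        ,  0.        ,  0.        ,  0.        ]), 'eye': array([ 484.49855936,   -8.70938267, 1231.7251933 ]), 'orientation': array([-3.04173933e+00,  4.15776990e-04, -1.57827481e+00])}
wrist {'mtx': array([[333.52863293,   0.        , 255.52371605],
       [  0.        , 333.52863293, 195.14875367],
       [  0.        ,   0.        ,   1.        ]]), 'distortion': array([-0.0566855,  0.       ,  0.       ,  0.       ,  0.       ]), 'eye': array([ 200.54659395, -519.25485335,  384.83571571]), 'orientation': array([ 2.85653041e+00,  2.61086425e-03, -1.34974224e+00])}
```

View pics/top0.png

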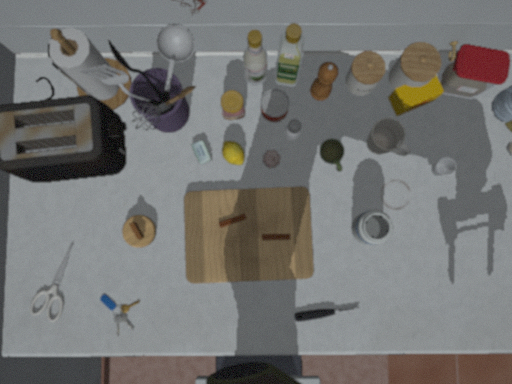

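View pics/side0.png

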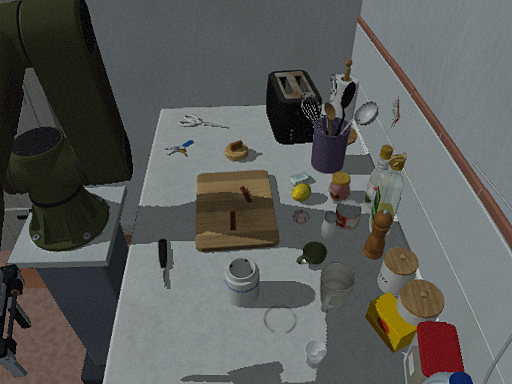

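View pics/wrist0.png

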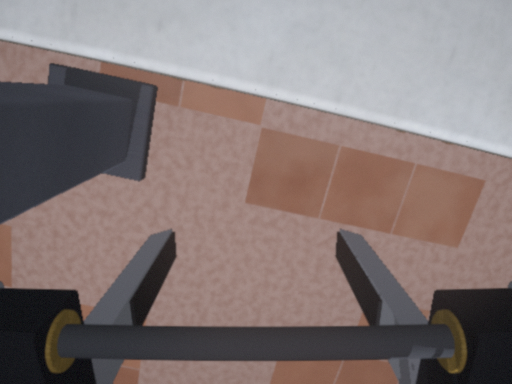

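```bash
cat > h.py <<'E'
import numpy as np, cv2
from scipy.spatial.transform import Rotation as Ro
from cell import manip, vision
def ray(c,uv):
    n=cv2.undistortPoints(np.float32(uv).reshape(-1,1,2),c['mtx'],c['distortion']).reshape(-1,2)
    d=np.c_[n,np.ones(len(n))]
    return d@Ro.from_euler('xyz',c['orientation']).as_matrix().T
def onplane(c,uv,z):
    r=ray(c,uv); e=np.array(c['eye']); return e+r*((z-e[2])/r[:,2])[:,None]
def proj(c,P):
    R=Ro.from_euler('xyz',c['orientation']).as_matrix()
    q=(np.atleast_2d(P)-c['eye'])@R
    return cv2.projectPoints(q.reshape(-1,1,3).astype(float),np.zeros(3),np.zeros(3),c['mtx'],c['distortion'])[0].reshape(-1,2)
def fromdepth(c,uv,d):
    R=Ro.from_euler('xyz',c['orientation']).as_matrix()
    r=ray(c,uv); return np.array(c['eye'])+r*np.atleast_1d(d)[:,None]
E
python3 - <<'E'
from h import *
c=vision.calibration('top'); f=np.load('pics/top0.npz'); p,d=f['p'],f['d']
for nm,uv in dict(lid=(139,231),caddyc=(375,228),stA=(232,220),stB=(276,237),board=(200,270),table=(350,270),lemon=(233,152),garlic=(271,158),salt=(294,128),cup=(332,150),match=(201,152)).items():
    u,v=uv; print(nm,p[v,u],fromdepth(c,[uv],d[v,u]).round(1))
for n,b in dict(top=(95,190,415,280),).items():
    x0,y0,x1,y1=b; cv2.imwrite('pics/crop_top.png',cv2.resize(p[y0:y1,x0:x1,::-1],None,fx=2.5,fy=2.5,interpolation=cv2.INTER_CUBIC))
f=np.load('pics/side0.npz'); cv2.imwrite('pics/crop_side.png',cv2.resize(f['p'][130:330,180:340,::-1],None,fx=3.,fy=3.,interpolation=cv2.INTER_CUBIC))
E
```

```text
lid [69 54 41] [[524.2 294.   54.1]]
caddyc [105 110 109] [[ 529.  -312.9    6.4]]
stA [53 27 16] [[551.5  60.9  31.6]]
stB [55 29 17] [[507.1 -52.1  27.2]]
board [117 102  82] [[424.2 143.7  22.8]]
table [142 148 153] [[ 420.1 -245.7   -0.9]]
lemon [163 150  54] [[724.6  56.7  54.2]]
garlic [88 81 79] [[710.2 -40.8  43.8]]
salt [84 86 85] [[778.4 -98.2  84.5]]
cup [48 49 30] [[ 737.3 -204.5    8.6]]
match [128 143 148] [[731.5 142.6  23.1]]
```

View pics/crop_top.png

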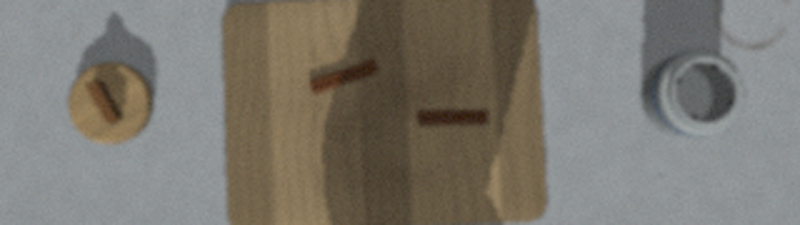

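View pics/crop_side.png

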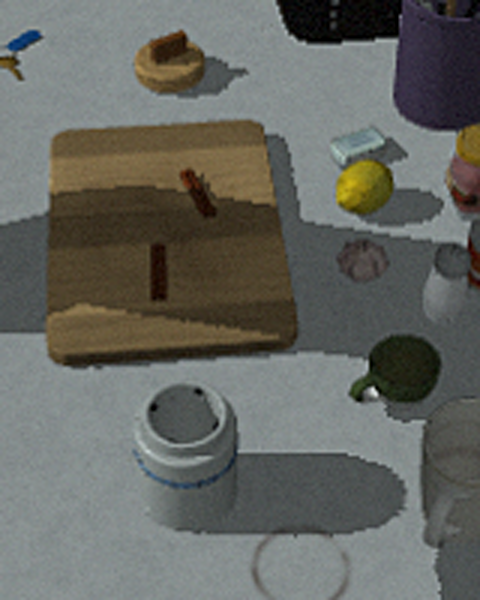

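The top view shows the lid at about (139,231), the sticks at (232,220) and (276,237), and the caddy at (375,228) px. Next I'll measure them with masks and depth.

```bash
cat > m.py <<'E'
from h import *
c=vision.calibration('top'); f=np.load('pics/top0.npz'); p,d=f['p'].astype(int),f['d']
vv,uu=np.mgrid[:384,:512]; W=fromdepth(c,np.c_[uu.ravel(),vv.ravel()],d.ravel()).reshape(384,512,3)
m=((p[...,0]-p[...,2]>22)&(p[...,0]<110)&(p[...,1]<0.62*p[...,0]+4)).astype(np.uint8)
m[:, :100]=0; m[:190]=0; m[280:]=0;m[:,420:]=0
n,l,s,ce=cv2.connectedComponentsWithStats(m)
for i in range(1,n):
    if s[i,4]<40: continue
    z=50 if ce[i][0]<180 else 31
    v,u=np.where(l==i); P=onplane(c,np.c_[u,v],z)[:,:2]
    r=cv2.minAreaRect(np.float32(P)); mu=P.mean(0)
    w,V=np.linalg.eigh(np.cov(P.T)); a=V[:,1]
    print(s[i],'mean',mu.round(1),'rect',np.round(r[0],1),np.round(r[1],1),'yaw deg',np.degrees(np.arctan2(a[1],a[0])).round(1), 'len',np.sqrt(12*w).round(1),'z',np.median(W[v,u,2]).round(1))
# caddy: by depth
reg=(uu>345)&(uu<400)&(vv>200)&(vv<255)
k=reg&(W[...,2]>106)&(W[...,2]<118); P=W[k]
(cx,cy),r=cv2.minEnclosingCircle(np.float32(P[:,:2])); print('rim',k.sum(),P.mean(0).round(1),cx,cy,r,np.median(P[:,2]))
k=reg&(W[...,2]>85)&(W[...,2]<118); P=W[k]
(cx,cy),r=cv2.minEnclosingCircle(np.float32(P[:,:2])); print('body',cx,cy,r)
k=(uu>110)&(uu<170)&(vv>205)&(vv<260)&(W[...,2]>20)&(W[...,2]<35); P=W[k]
(cx,cy),r=cv2.minEnclosingCircle(np.float32(P[:,:2])); print('lid',cx,cy,r,np.median(P[:,2]))
k=(uu>110)&(uu<170)&(vv>205)&(vv<260)&(W[...,2]>45); P=W[k];rr=cv2.minAreaRect(np.float32(P[:,:2]));print('grip',P.mean(0),rr)
E
python3 m.py
```

```text
[220 215  25  11  91] mean [550.9  62.5] rect [551.2  60.8] [11.1 66.4] yaw deg 108.1 len [10.4 68.1] z 30.2
[263 234  26   5  83] mean [508.4 -52.2] rect [509.6 -50.7] [64.2 10.2] yaw deg 90.7 len [ 9.7 67. ] z 30.0
rim 192 [ 528.9 -290.8  111.2] 528.995361328125 -291.12506103515625 33.39206314086914 111.24219932780909
body 529.5398559570312 -291.94207763671875 42.151371002197266
lid 525.3594360351562 301.9312744140625 42.76315689086914 27.788715616614354
grip [521.43958449 271.91958358 166.17140808] ((496.9905090332031, 157.2354278564453), (330.4256591796875, 39.92238235473633), 78.80587768554688)
```

The rim fits at (529,-291.3) with z 111 and radius 33.4 (34 expected). The lid fits at (525.4,302) with r 42.8, and the sticks' tops are at z 30. All of these match the given sizes. I'll move over stick B's +y end.

```bash
cat > go.py <<'E'
import sys
from h import *
# usage: go.py x y z yawdeg -> deltas in tool frame
s=manip.read_state(); R=Ro.from_euler('xyz',s['eef_rot']).as_matrix()
yaw=np.degrees(np.arctan2(R[1,0],R[0,0]))
t=np.array([float(a) for a in sys.argv[1:4]])
print('t',round(s['clock'],2),'pos',s['eef_pos'].round(1),'yaw',yaw.round(1),'gap',round(s['finger_gap'],1),'F',s['wrist_force'].round(1),'q',s['joints'].round(2))
print('tool delta cm',(R.T@(t-s['eef_pos'])/10).round(2), 'turn', (yaw-float(sys.argv[4])).round(1) if len(sys.argv)>4 else '')
E
python3 go.py 509.5 -25.5 227 90.7
```

```text
t 0.15 pos [ 120.4 -536.5  227. ] yaw 12.6 gap 94.3 F [-0.7  0.6  0.1] q [-1.42  0.3   1.52 -0.    1.32 -0.07]
tool delta cm [ 4.915e+01 -4.134e+01  4.000e-02] turn -78.1
```

Emit:
carry_out --deltas '[[[1.2,-1.0,0],0,0.4],[[2.5,-2.1,0],0,0.4],[[2.5,-2.1,0],0,0.4],[[2.5,-2.1,0],0,0.4],[[2.5,-2.1,0],0,0.4],[[2.5,-2.1,0],0,0.4],[[2.5,-2.1,0],0,0.4],[[2.5,-2.1,0],0,0.4],[[2.5,-2.1,0],0,0.4],[[2.5,-2.1,0],0,0.4],[[2.5,-2.1,0],0,0.4],[[2.5,-2.1,0],0,0.4],[[2.5,-2.1,0],0,0.4],[[2.5,-2.1,0],0,0.4],[[2.5,-2.1,0],0,0.4],[[2.5,-2.1,0],0,0.4],[[2.5,-2.1,0],0,0.4],[[2.5,-2.1,0],0,0.4],[[2.5,-2.1,0],0,0.4],[[2.5,-2.1,0],0,0.4]]' --grip_force 5

```text
clock: 1.82
eef_pos: [506.7, -29.3, 227.3]
eef_rot: [-3.142, 0.0, 0.221]
wrist_force: [0.3, -0.9, 0.4]
finger_gap: 37.6
```

Emit:
carry_out --deltas '[[[1.0,-0.8,0],-6,0.4],[[0,0,0.3],-6,0.4],[[0,0,0.3],-6,0.4],[[0,0,0.3],-6,0.4],[[0,0,0.3],-6,0.4],[[0,0,0.3],-6,0.4],[[0,0,0.3],-6,0.4],[[0,0,0.3],-6,0.4],[[0,0,0.3],-6,0.4],[[0,0,0.3],-6,0.4],[[0,0,0.3],-6,0.4],[[0,0,0.3],-6,0.4],[[0,0,0],-6,0.4],[[0,0,0],0,0.4],[[0,0,0],0,0.4]]'

```text
clock: 3.07
eef_pos: [514.0, -20.9, 194.4]
eef_rot: [-3.141, -0.0, 1.579]
wrist_force: [0.3, 0.2, -0.0]
finger_gap: 37.9
```

```bash
python3 go.py 509.5 -25.5 46 90.7; python3 - <<'E'
from h import *
c=vision.calibration('wrist'); p,d=vision.camera('wrist'); cv2.imwrite('pics/w1.png',p[:,:,::-1])
np.savez('pics/w1.npz',p=p,d=d,**c)
print(proj(c,[[508.5,-87.5,31],[509.5,-15.5,31]]))
E
```

```text
t 3.07 pos [514.  -20.9 194.4] yaw 90.5 gap 37.9 F [ 0.3  0.2 -0. ] q [-0.11  0.25  1.66  0.    1.23 -0.12]
tool delta cm [-0.46 -0.45 14.84] turn -0.2
[[249.96059336 244.92701371]
 [251.23397569 178.13282047]]
```

View pics/w1.png

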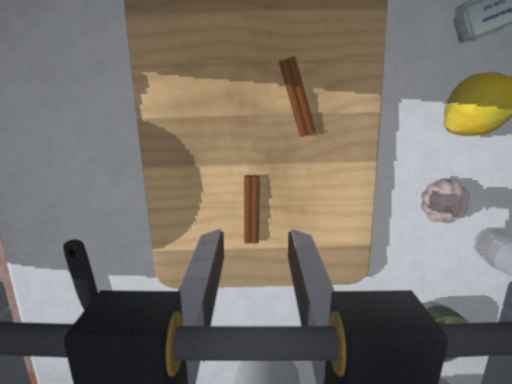

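The wrist view shows stick B from (251,176) to (251,243) and stick A from (290,58) to (308,135), which agrees with the projection to about 1-2 px. I'll refine both from this picture.

```bash
python3 - <<'E'
from h import *
f=np.load('pics/w1.npz'); c={k:f[k] for k in('mtx','distortion','eye','orientation')}; p=f['p'].astype(int)
m=((p[...,0]-p[...,2]>30)&(p[...,1]<0.66*p[...,0])).astype(np.uint8); m[250:]=0; m[:,:200]=0;m[:,350:]=0
n,l,s,ce=cv2.connectedComponentsWithStats(cv2.morphologyEx(m,cv2.MORPH_CLOSE,np.ones((5,5))))
for i in range(1,n):
    if s[i,4]<200: continue
    v,u=np.where(l==i); P=onplane(c,np.c_[u,v],30)[:,:2]; r=cv2.minAreaRect(np.float32(P)); mu=P.mean(0)
    w,V=np.linalg.eigh(np.cov(P.T)); a=V[:,1]
    print(s[i],mu.round(1),np.round(r[0],1),np.round(r[1],1),np.degrees(np.arctan2(a[1],a[0])).round(1),np.sqrt(12*w).round(1))
E
```

```text
[ 280   59   33   77 1065] [551.7  62.3] [551.8  61.9] [13.6 70. ] 107.6 [13.  68.6]
[245 177  13  65 761] [508.8 -47.7] [509.3 -49. ] [69. 12.] 89.6 [12.  69.7]
```

Emit:
carry_out --deltas '[[[-0.2,-0.5,1.5],0,0.4],[[0,0,3],0,0.4],[[0,0,3],0,0.4],[[0,0,3],0,0.4],[[0,0,2.5],0,0.4],[[0,0,1.2],0,0.4],[[0,0,0.6],0,0.4],[[0,0,0],0,0.4],[[0,0,0],0,0.4],[[0,0,0],0,0],[[0,0,0],0,0],[[0,0,0],0,0],[[0,0,0],0,0],[[0,0,0],0,0],[[0,0,0],0,0],[[0,0,0],0,0]]' --grip_force 4

```text
clock: 4.45
eef_pos: [509.3, -23.0, 46.8]
eef_rot: [3.141, 0.0, 1.582]
wrist_force: [-1.3, -0.0, 4.6]
finger_gap: 15.2
```

Emit:
carry_out --deltas '[[[0,0,-0.5],0,0],[[0,0,-1],0,0],[[0,0,-2],0,0],[[0,0,-2],0,0],[[0,0,-3],0,0],[[0,0,-3],0,0],[[0,0,-2],0,0],[[0,0,-1],0,0],[[0,0,0],0,0],[[0,0,0],0,0]]'

```text
clock: 5.28
eef_pos: [508.8, -23.0, 190.9]
eef_rot: [-3.141, -0.0, 1.582]
wrist_force: [0.7, 0.6, -0.2]
finger_gap: 15.0
```

```bash
python3 go.py 509.5 -25.5 46 90; python3 - <<'E'
from h import *
p,d=vision.camera('wrist'); cv2.imwrite('pics/w2.png',p[:,:,::-1])
p,d=vision.camera('side'); cv2.imwrite('pics/s2.png',cv2.resize(p[120:270,150:350,::-1],None,fx=3,fy=3))
E
```

```text
t 5.28 pos [508.8 -23.  190.9] yaw 90.7 gap 15.0 F [ 0.7  0.6 -0.2] q [-0.12  0.24  1.68 -0.    1.22 -0.13]
tool delta cm [-0.26  0.07 14.49] turn 0.7
```

View pics/w2.png

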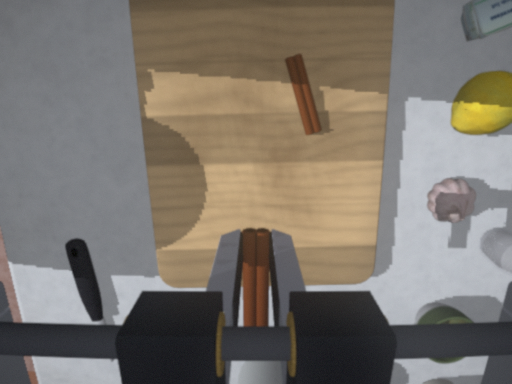

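View pics/s2.png

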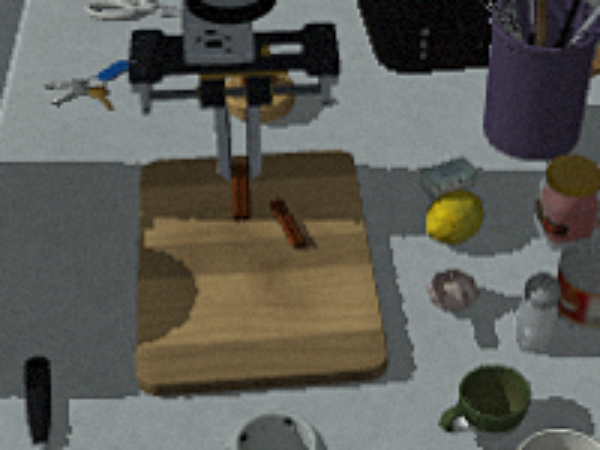

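```bash
python3 - <<'E'
from h import *
s=manip.read_state(); c=vision.calibration('wrist');cs=vision.calibration('side'); p=s['eef_pos']
print('horiz',proj(c,[p+[0,10,-13],p+[0,-62,-13]])); print('hang',proj(c,[p+[0,0,-8],p+[0,0,-80]]))
print(((proj(cs,[p+[0,10,-13],p+[0,-62,-13]])-[150,120])*3).round()); print('hang',((proj(cs,[p+[0,0,-8],p+[0,0,-80]])-[150,120])*3).round())
E
```

```text
horiz [[256.13041857 233.02019074]
 [254.71643423 340.55692766]]
hang [[255.90256507 253.5068017 ]
 [256.02736652 210.78219385]]
[[241. 157.]
 [242. 209.]]
hang [[241. 160.]
 [244. 218.]]
```

The stick is held horizontally: in the wrist view it runs from (256,230) down behind the bar, and a hanging stick would reach row 211. The tool can't tilt, so I'll lay the stick's middle inside the near rim, with the free end over the mouth, and let it tip in.

```bash
python3 go.py 529 -251 142 90
```

```text
t 5.38 pos [508.5 -22.9 190. ] yaw 90.7 gap 14.7 F [0.1 0.5 0.5] q [-0.12  0.25  1.68 -0.    1.22 -0.13]
tool delta cm [-22.83   1.8    4.78] turn 0.7
```

Emit:
carry_out --deltas '[[[-1,0.1,0],0.7,0],[[-2.2,0.2,0],0,0],[[-2.6,0.2,0],0,0],[[-2.6,0.2,0],0,0],[[-2.6,0.2,0],0,0],[[-2.6,0.2,0],0,0],[[-2.6,0.2,0],0,0],[[-2.6,0.2,0],0,0],[[-2.3,0.2,0],0,0],[[-1.2,0.1,0],0,0],[[-0.5,0,0.5],0,0],[[0,0,1],0,0],[[0,0,1],0,0],[[0,0,1],0,0],[[0,0,0.8],0,0],[[0,0,0.4],0,0],[[0,0,0],0,0],[[0,0,0],0,0]]'

```text
clock: 6.88
eef_pos: [527.1, -250.7, 144.5]
eef_rot: [-3.142, -0.0, 1.57]
wrist_force: [0.2, -0.9, 0.2]
finger_gap: 15.0
```

```bash
python3 go.py 529 -251 137 90; python3 - <<'E'
from h import *
p,d=vision.camera('side'); cv2.imwrite('pics/s3.png',cv2.resize(p[170:320,180:340,::-1],None,fx=4,fy=4))
p,d=vision.camera('top'); cv2.imwrite('pics/t3.png',cv2.resize(p[170:290,310:450,::-1],None,fx=4,fy=4))
E
```

```text
t 6.88 pos [ 527.1 -250.7  144.5] yaw 90.0 gap 15.0 F [ 0.2 -0.9  0.2] q [-0.51  0.45  1.51 -0.    1.18 -0.51]
tool delta cm [-0.03  0.19  0.75] turn -0.0
```

View pics/s3.png

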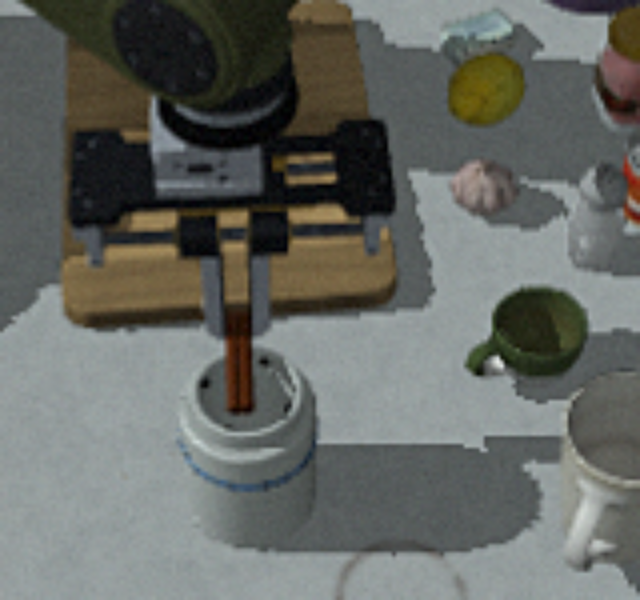

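View pics/t3.png

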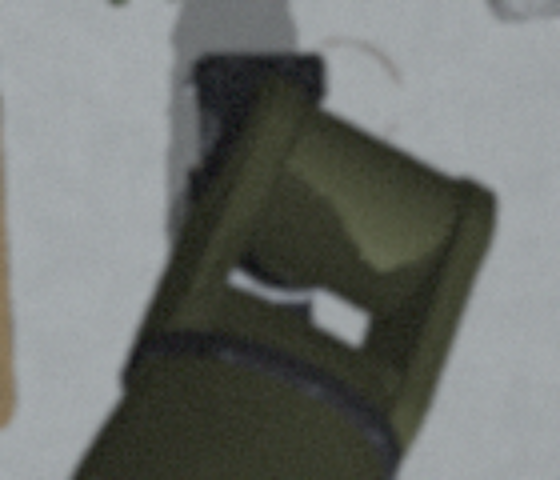

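Side view: the stick's end at (240,410) lies inside the mouth, which is centred at about x=248, so I'll shift a few mm towards +x. Then lower to the rim and release.

Emit:
carry_out --deltas '[[[0,0.15,0.3],0,0],[[0,0.15,0.3],0,0],[[0,0,0.1],0,0],[[0,0,0],0,0],[[0,0,0],0,0],[[0,0,0],0,0.35],[[0,0,0],0,0.35],[[0,0,0],0,0.35],[[0,0,0],0,0.35],[[0,0,0],0,0.35],[[0,0,0],0,0.35],[[0,0,0],0,0.35]]'

```text
clock: 7.98
eef_pos: [530.0, -251.0, 137.5]
eef_rot: [-3.142, 0.0, 1.57]
wrist_force: [-0.3, 0.0, 0.0]
finger_gap: 32.7
```

```bash
python3 go.py 529 -251 137 90; python3 - <<'E'
from h import *
p,d=vision.camera('side'); cv2.imwrite('pics/s4.png',cv2.resize(p[170:320,180:340,::-1],None,fx=4,fy=4))
E
```

```text
t 7.98 pos [ 530.  -251.   137.5] yaw 89.9 gap 32.7 F [-0.3  0.   0. ] q [-0.5   0.47  1.51 -0.    1.16 -0.5 ]
tool delta cm [-0.   -0.1   0.05] turn -0.1
```

View pics/s4.png

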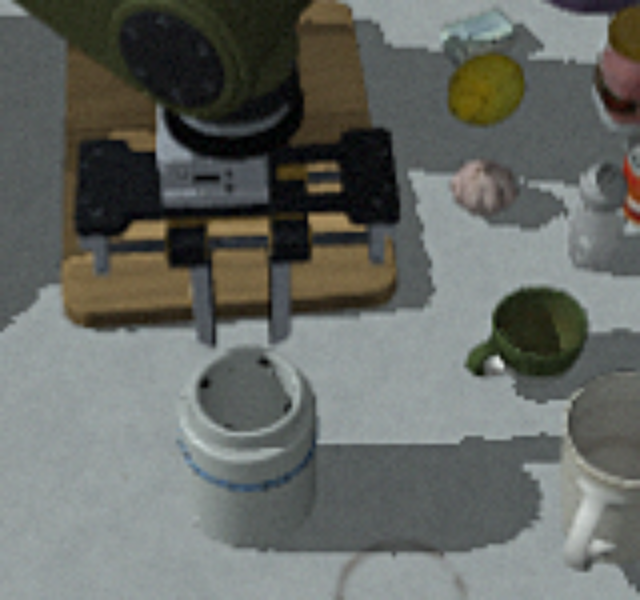

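The stick is in the caddy; nothing is left on the rim or outside. Now stick A.

Emit:
carry_out --deltas '[[[0,0,-1.5],0,0.35],[[0.6,0,-2.5],0,0.35],[[2.2,0.1,-1.5],0,0.35],[[3,0.1,0],0,0.35],[[3,0.1,0],0,0.35],[[3,0.1,0],0,0.35],[[3,0.1,0],0,0.35],[[3,0.1,0],0,0.35],[[3,0.1,0],0,0.35],[[3,0.1,0],0,0.35],[[3,0.2,0],0,0.35],[[3,0.2,0],0,0.35],[[2.6,0.2,0],0,0.35],[[1.4,0.1,0.5],-4.4,0.35],[[0,0,1],-4.4,0.35],[[0,0,1],-4.4,0.35],[[0,0,1],-4.4,0.35],[[0,0,0.5],0,0.35],[[0,0,0],0,0.35]]'

```text
clock: 9.62
eef_pos: [544.9, 87.0, 151.5]
eef_rot: [-3.14, -0.0, 1.875]
wrist_force: [-0.2, 0.2, -1.5]
finger_gap: 32.7
```

```bash
python3 go.py 543.8 86.8 46.5 107.7; python3 - <<'E'
from h import *
c=vision.calibration('wrist'); p,d=vision.camera('wrist'); cv2.imwrite('pics/w5.png',p[:,:,::-1])
p=p.astype(int)
m=((p[...,0]-p[...,2]>30)&(p[...,1]<0.66*p[...,0])).astype(np.uint8); m[330:]=0
n,l,s,ce=cv2.connectedComponentsWithStats(cv2.morphologyEx(m,cv2.MORPH_CLOSE,np.ones((5,5))))
for i in range(1,n):
    if s[i,4]<200: continue
    v,u=np.where(l==i); P=onplane(c,np.c_[u,v],30)[:,:2]; r=cv2.minAreaRect(np.float32(P)); mu=P.mean(0)
    w,V=np.linalg.eigh(np.cov(P.T)); a=V[:,1]
    print(s[i],mu.round(1),np.round(r[0],1),np.round(r[1],1),np.degrees(np.arctan2(a[1],a[0])).round(1),np.sqrt(12*w).round(1))
c=vision.calibration('top'); p,d=vision.camera('top'); np.savez('pics/t5.npz',p=p,d=d); cv2.imwrite('pics/t5.png',cv2.resize(p[200:255,345:405,::-1],None,fx=8,fy=8,interpolation=cv2.INTER_CUBIC))
E
```

```text
t 9.62 pos [544.9  87.  151.5] yaw 107.4 gap 32.7 F [-0.2  0.2 -1.5] q [ 0.09  0.38  1.6   0.    1.16 -0.21]
tool delta cm [ 1.00e-02 -9.00e-02  1.05e+01] turn -0.3
[ 248  185   16   74 1124] [551.8  63.2] [551.9  62.5] [13.6 69.8] 108.3 [13.7 69.3]
```

View pics/w5.png

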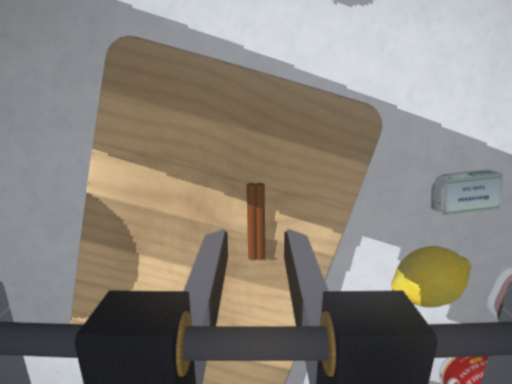

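View pics/t5.png

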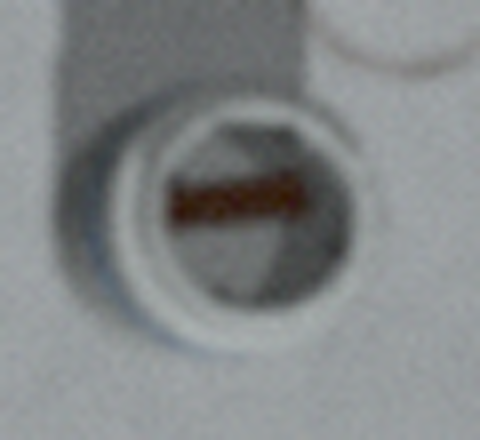

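```bash
python3 - <<'E'
from h import *
c=vision.calibration('top'); f=np.load('pics/t5.npz'); p,d=f['p'].astype(int),f['d']
m=(p[...,0]-p[...,2]>20); m[:205]=0;m[250:]=0;m[:,:350]=0;m[:,:][:,400:]=0
v,u=np.where(m); W=fromdepth(c,np.c_[u,v],d[v,u])
for U in np.unique(u): k=u==U; print(U,W[k].mean(0).round(0),k.sum())
E
```

```text
367 [ 522. -216.  334.] 4
368 [ 534. -288.   37.] 4
369 [ 534. -290.   39.] 4
370 [ 535. -291.   43.] 3
371 [ 536. -294.   41.] 3
372 [ 534. -296.   43.] 4
373 [ 535. -298.   46.] 3
374 [ 536. -300.   48.] 4
375 [ 536. -302.   50.] 4
376 [ 536. -304.   54.] 4
377 [ 536. -306.   54.] 4
378 [ 536. -308.   58.] 4
379 [ 538. -310.   58.] 4
380 [ 537. -312.   62.] 5
381 [ 537. -314.   63.] 5
382 [ 537. -316.   64.] 3
```

Stick B leans inside with its top end at z≈66, well below the neck. Now I'll grip stick A.

Emit:
carry_out --deltas '[[[0,-0.1,1.5],-0.5,0.35],[[0,0,2.5],0,0.35],[[0,0,2.8],0,0.35],[[0,0,2.2],0,0.35],[[0,0,1],0,0.35],[[0,0,0.5],0,0.35],[[0,0,0],0,0.35],[[0,0,0],0,0.35],[[0,0,0],0,0],[[0,0,0],0,0],[[0,0,0],0,0],[[0,0,0],0,0],[[0,0,0],0,0],[[0,0,0],0,0],[[0,0,-0.5],0,0],[[0,0,-1.5],0,0],[[0,0,-3],0,0],[[0,0,-3],0,0],[[0,0,-3],0,0],[[0,0,-2.5],0,0]]'

```text
clock: 11.38
eef_pos: [544.3, 86.7, 184.7]
eef_rot: [3.141, 0.0, 1.886]
wrist_force: [0.4, -0.5, -0.9]
finger_gap: 14.9
```

```bash
python3 go.py 526 -249 142 90;python3 - <<'E'
from h import *
p,d=vision.camera('wrist'); cv2.imwrite('pics/w6.png',p[:,:,::-1])
E
```

```text
t 11.38 pos [544.3  86.7 184.7] yaw 108.1 gap 14.9 F [ 0.4 -0.5 -0.9] q [ 0.09  0.34  1.57 -0.    1.23 -0.22]
tool delta cm [-31.35 -12.14   4.27] turn 18.1
```

View pics/w6.png

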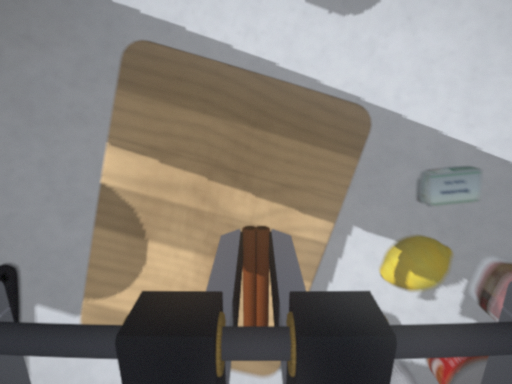

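Emit:
carry_out --deltas '[[[-1,-0.4,0],0,0],[[-2.2,-0.8,0],0,0],[[-2.6,-1,0],0,0],[[-2.6,-1,0],0,0],[[-2.6,-1,0],0,0],[[-2.6,-1,0],0,0],[[-2.6,-1,0],0,0],[[-2.6,-1,0],0,0],[[-2.6,-1,0],0,0],[[-2.6,-1,0],0,0],[[-2.6,-1,0],0,0],[[-2.4,-1,0],0,0],[[-1.6,-0.7,0],0,0],[[-0.8,-0.2,0],4.5,0],[[0,0,0.6],4.5,0],[[0,0,1.2],4.5,0],[[0,0,1.2],4.5,0],[[0,0,0.8],0,0],[[0,0,0.4],0,0],[[0,0,0],0,0]]'

```text
clock: 13.1
eef_pos: [525.9, -249.3, 139.1]
eef_rot: [-3.14, -0.001, 1.574]
wrist_force: [0.8, 0.8, 0.7]
finger_gap: 15.3
```

```bash
python3 go.py 526 -249 137.5 90; python3 - <<'E'
from h import *
p,d=vision.camera('side'); cv2.imwrite('pics/s7.png',cv2.resize(p[170:320,180:340,::-1],None,fx=4,fy=4))
E
```

```text
t 13.1 pos [ 525.9 -249.3  139.1] yaw 90.2 gap 15.3 F [0.8 0.8 0.7] q [-0.51  0.46  1.52 -0.    1.17 -0.51]
tool delta cm [0.03 0.01 0.16] turn 0.2
```

View pics/s7.png

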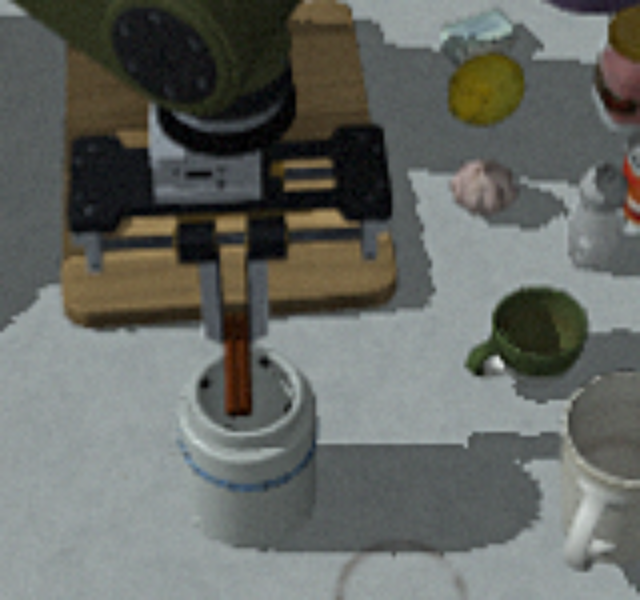

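The stick's end at (238,413) is inside the mouth. Release.

Emit:
carry_out --deltas '[[[0,0,0.15],0,0],[[0,0,0],0,0],[[0,0,0],0,0.35],[[0,0,0],0,0.35],[[0,0,0],0,0.35],[[0,0,0],0,0.35],[[0,0,0],0,0.35],[[0,0,0],0,0.35]]'

```text
clock: 13.82
eef_pos: [526.6, -249.3, 139.0]
eef_rot: [3.142, 0.0, 1.572]
wrist_force: [-0.2, 0.9, 1.0]
finger_gap: 33.5
```

```bash
python3 go.py 525.4 302 230 42; python3 - <<'E'
from h import *
p,d=vision.camera('side'); cv2.imwrite('pics/s8.png',cv2.resize(p[170:320,180:340,::-1],None,fx=4,fy=4))
E
```

```text
t 13.82 pos [ 526.6 -249.3  139. ] yaw 90.1 gap 33.5 F [-0.2  0.9  1. ] q [-0.51  0.46  1.52  0.    1.16 -0.51]
tool delta cm [55.13 -0.07 -9.1 ] turn 48.1
```

View pics/s8.png

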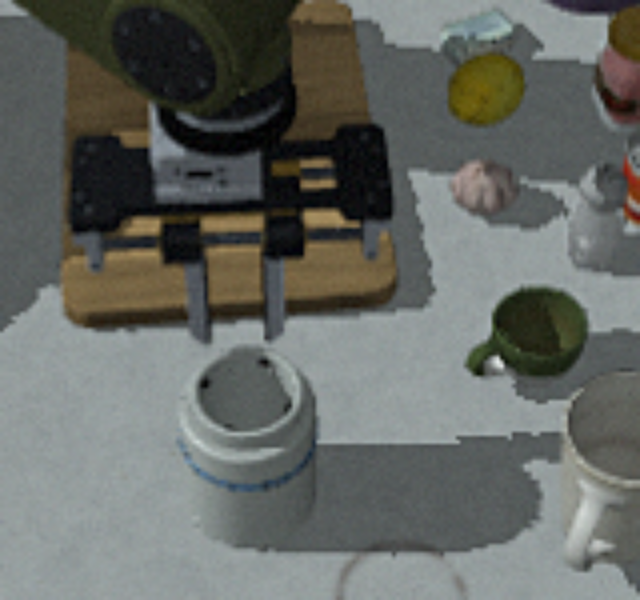

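Emit:
carry_out --deltas '[[[0,0,-2],0,0.35],[[0.8,0,-2.5],0,0.35],[[2,0,-1.5],0,0.35],[[3.2,0,0],0,0.35],[[3.3,0,0],0,0.35],[[3.3,0,0],0,0.35],[[3.3,0,0],0,0.35],[[3.3,0,0],0,0.35],[[3.3,0,0],0,0.35],[[3.3,0,0],0,0.35],[[3.3,0,0],0,0.35],[[3.3,0,0],0,0.35],[[3.3,0,0],0,0.35],[[3.3,0,0],0,0.35],[[3.3,0,0],0,0.35],[[3.3,0,0],0,0.35],[[3.3,0,0],0,0.35],[[2,0,0],0,0.35],[[1,0,0],0,0.35],[[0,0,0],0,0.35]]'

```text
clock: 15.53
eef_pos: [525.8, 271.0, 198.7]
eef_rot: [-3.141, 0.0, 1.574]
wrist_force: [-0.7, -0.7, -0.6]
finger_gap: 32.8
```

```bash
python3 go.py 525.4 302 50 42; python3 - <<'E'
from h import *
c=vision.calibration('wrist'); p,d=vision.camera('wrist'); cv2.imwrite('pics/w9.png',p[:,:,::-1]); np.savez('pics/w9.npz',p=p,d=d,**c)
c=vision.calibration('top'); p,d=vision.camera('top'); np.savez('pics/t9.npz',p=p,d=d); cv2.imwrite('pics/t9.png',cv2.resize(p[200:255,345:405,::-1],None,fx=8,fy=8,interpolation=cv2.INTER_CUBIC))
p=p.astype(int)
m=(p[...,0]-p[...,2]>20); m[:205]=0;m[250:]=0;m[:,:365]=0;m[:,400:]=0
v,u=np.where(m); W=fromdepth(c,np.c_[u,v],d[v,u]); k=W[:,2]<150; print(W[k].min(0),W[k].max(0))
E
```

```text
t 15.53 pos [525.8 271.  198.7] yaw 90.2 gap 32.8 F [-0.7 -0.7 -0.6] q [0.41 0.42 1.43 0.   1.29 0.41]
tool delta cm [ 3.1  -0.03 14.87] turn 48.2
[ 516.85482827 -317.00419592   30.76572286] [ 541.92737383 -283.37715558   70.83984678]
```

View pics/w9.png

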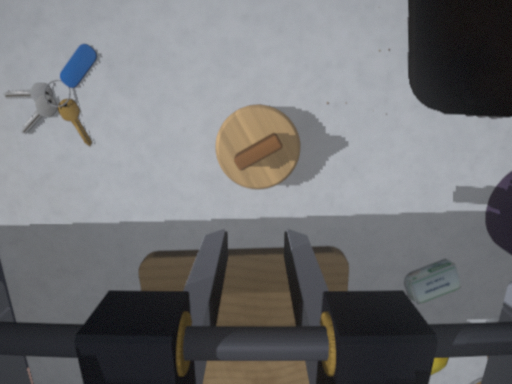

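View pics/t9.png

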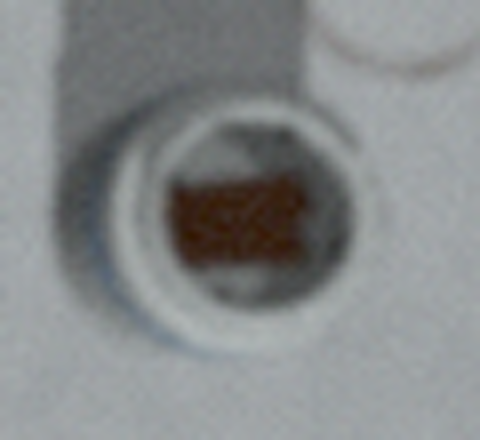

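Both sticks lie side by side in the caddy with a max z of 71, so step 1 is met. The wrist view shows the lid disc at (258,147) and the bar at (259,152). I'll measure both.

```bash
python3 - <<'E'
from h import *
f=np.load('pics/w9.npz'); c={k:f[k] for k in('mtx','distortion','eye','orientation')}; p=f['p'].astype(int); d=f['d']
roi=np.zeros(d.shape,bool); roi[95:200,205:312]=1
m=roi&(p[...,0]-p[...,2]>28); v,u=np.where(m)
n,l,s,ce=cv2.connectedComponentsWithStats(m.astype(np.uint8)); i=1+np.argmax(s[1:,4]); print(s[i])
cn=max(cv2.findContours((l==i).astype(np.uint8),cv2.RETR_EXTERNAL,cv2.CHAIN_APPROX_NONE)[0],key=cv2.contourArea).reshape(-1,2)
P=onplane(c,cn,28)[:,:2]; e=cv2.fitEllipse(np.float32(P)); print('lid disc',e, cv2.minEnclosingCircle(np.float32(P)))
v,u=np.where(l==i)
rat=p[...,1]/np.maximum(p[...,0],1)
b=(l==i)&(rat<0.70); b=b.astype(np.uint8); print(b.sum())
b=cv2.morphologyEx(b,cv2.MORPH_OPEN,np.ones((3,3)))
n,l2,s,ce=cv2.connectedComponentsWithStats(b)
for i in range(1,n):
    if s[i,4]<100: continue
    v,u=np.where(l2==i); P=onplane(c,np.c_[u,v],56)[:,:2]; w,V=np.linalg.eigh(np.cov(P.T)); a=V[:,1]
    W=fromdepth(c,np.c_[u,v],d[v,u]); k=W[:,2]>52; Q=W[k][:,:2]; 
    print(s[i],P.mean(0).round(1),cv2.minAreaRect(np.float32(P)),np.degrees(np.arctan2(a[1],a[0])).round(1),np.sqrt(12*w).round(1),'z',np.median(W[:,2]))
    w,V=np.linalg.eigh(np.cov(Q.T)); a=V[:,1]; print('depth top',k.sum(),Q.mean(0),cv2.minAreaRect(np.float32(Q)),np.degrees(np.arctan2(a[1],a[0])).round(1),np.sqrt(12*w).round(1))
E
```

```text
[ 215  105   84   84 5511]
lid disc ((526.8670043945312, 305.5263366699219), (81.70501708984375, 81.99586486816406), 19.42258644104004) ((526.858154296875, 305.50909423828125), 41.441524505615234)
0
```

```bash
python3 - <<'E'
from h import *
f=np.load('pics/w9.npz'); c={k:f[k] for k in('mtx','distortion','eye','orientation')}; p=f['p'].astype(int); d=f['d']
print(p[152,258],p[125,258],p[175,240],d[152,258],d[125,258])
vv,uu=np.mgrid[100:195,210:306]; W=fromdepth(c,np.c_[uu.ravel(),vv.ravel()],d[100:195,210:306].ravel())
k=(W[:,2]>20)&(W[:,2]<36); print('plate',np.median(W[k,2]),cv2.minEnclosingCircle(np.float32(W[k,:2])),cv2.fitEllipse(cv2.convexHull(np.float32(W[k,:2]))))
k=(W[:,2]>48)&(W[:,2]<64); Q=W[k][:,:2]; w,V=np.linalg.eigh(np.cov(Q.T)); a=V[:,1]; print('bar',k.sum(),np.median(W[k,2]),Q.mean(0),cv2.minAreaRect(np.float32(Q)),np.degrees(np.arctan2(a[1],a[0])).round(1),np.sqrt(12*w).round(1))
E
```

```text
[125  92  63] [169 143 108] [169 143 107] 301.45834 321.59888
plate 28.517057894856066 ((527.440185546875, 304.99774169921875), 42.68761444091797) ((527.346923828125, 305.2120056152344), (84.65894317626953, 84.72527313232422), 133.37628173828125)
bar 784 56.27125708915497 [527.33089544 305.69606389] ((527.4151611328125, 304.9924621582031), (45.68596267700195, 14.190254211425781), 29.91182518005371) -150.1 [14.2 45. ]
```

The bar fits at (527.4,305) with yaw 29.9° and top z 56.3 (56 expected). The top camera is 2-3 mm off in y, so I'll check from closer, turned to the grip yaw.

Emit:
carry_out --deltas '[[[1.6,0.1,0.5],0,0.35],[[1.8,0,1],0,0.35],[[0,0,1],6.7,0.35],[[0,0,1],6.7,0.35],[[0,0,1],6.7,0.35],[[0,0,1],6.7,0.35],[[0,0,1],6.7,0.35],[[0,0,1],6.7,0.35],[[0,0,0.8],6.7,0.35],[[0,0,0.5],6.7,0.35],[[0,0,0.3],6.7,0.35],[[0,0,0],0,0.35],[[0,0,0],0,0.35]]'

```text
clock: 16.72
eef_pos: [527.3, 303.2, 107.8]
eef_rot: [-3.142, 0.0, 0.522]
wrist_force: [0.8, 0.1, -0.7]
finger_gap: 32.9
```

```bash
python3 go.py 527 304.5 54 30; python3 - <<'E'
from h import *
c=vision.calibration('wrist'); p,d=vision.camera('wrist'); cv2.imwrite('pics/w10.png',p[:,:,::-1]); np.savez('pics/w10.npz',p=p,d=d,**c)
W=fromdepth(c,np.c_[[a.ravel() for a in np.mgrid[0:512,0:384]]].T,d.T.ravel())
k=(W[:,2]>22)&(W[:,2]<36)&(np.hypot(W[:,0]-527,W[:,1]-304)<60); print('plate',k.sum(),np.median(W[k,2]),cv2.minEnclosingCircle(np.float32(W[k,:2])))
k=(W[:,2]>48)&(W[:,2]<64)&(np.hypot(W[:,0]-527,W[:,1]-304)<40); Q=W[k][:,:2]; print('bar',k.sum(),np.median(W[k,2]),Q.mean(0),cv2.minAreaRect(np.float32(Q)))
E
```

```text
t 16.72 pos [527.3 303.2 107.8] yaw 29.9 gap 32.9 F [ 0.8  0.1 -0.7] q [ 0.46  0.54  1.47 -0.    1.13  1.51]
tool delta cm [ 0.04 -0.13  5.38] turn -0.1
plate 7326 28.544247388788705 ((527.2637939453125, 305.184814453125), 42.60868453979492)
bar 1358 56.28282441507308 [528.86969918 305.83973713] ((527.5300903320312, 305.0613708496094), (45.833805084228516, 13.916449546813965), 29.698680877685547)
```

View pics/w10.png

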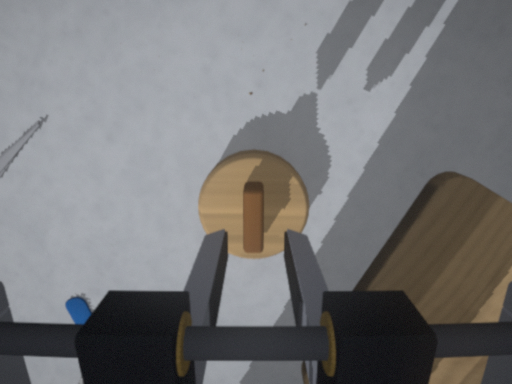

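The two yaws agree within 0.3 mm at (527.4,305.1), so I trust the wrist camera. Grasp.

Emit:
carry_out --deltas '[[[0.1,-0.16,1],0,0.35],[[0,0,1.8],0,0.35],[[0,0,1.5],0,0.35],[[0,0,0.7],0,0.35],[[0,0,0.4],0,0.35],[[0,0,0],0,0.35],[[0,0,0],0,0.35],[[0,0,0],0,0],[[0,0,0],0,0],[[0,0,0],0,0],[[0,0,0],0,0],[[0,0,0],0,0],[[0,0,0],0,0],[[0,0,0],0,0],[[0,0,0],0,0]]' --grip_force 50

```text
clock: 18.02
eef_pos: [527.4, 305.6, 54.4]
eef_rot: [3.142, -0.001, 0.519]
wrist_force: [-1.1, -0.0, 6.0]
finger_gap: 13.4
```

```bash
python3 go.py 527.4 305.1 54 30
```

```text
t 18.02 pos [527.4 305.6  54.4] yaw 29.7 gap 13.4 F [-1.1 -0.   6. ] q [ 0.47  0.62  1.49 -0.    1.03  1.52]
tool delta cm [-0.02  0.05  0.04] turn -0.3
```

Emit:
carry_out --deltas '[[[0,0,-0.3],0,0],[[0,0,-0.6],0,0],[[0,0,-1.2],0,0],[[0,0,-2],0,0],[[0,0,-3],0,0],[[0,0,-3],0,0],[[0,0,-3],0,0],[[0,0,-2],0,0],[[0,0,-1],0,0],[[0,0,0],0,0],[[0,0,0],0,0]]'

```text
clock: 18.93
eef_pos: [526.9, 305.4, 214.4]
eef_rot: [-3.142, 0.001, 0.519]
wrist_force: [-0.2, -0.6, -4.1]
finger_gap: 13.3
```

```bash
python3 go.py 435 -343 215 30; python3 - <<'E'
from h import *
p,d=vision.camera('side'); cv2.imwrite('pics/s11.png',cv2.resize(p[40:190,150:350,::-1],None,fx=4,fy=4))
E
```

```text
t 18.93 pos [526.9 305.4 214.4] yaw 29.7 gap 13.3 F [-0.2 -0.6 -4.1] q [0.47 0.44 1.36 0.   1.34 1.52]
tool delta cm [-4.016e+01  5.173e+01 -4.000e-02] turn -0.3
```

View pics/s11.png

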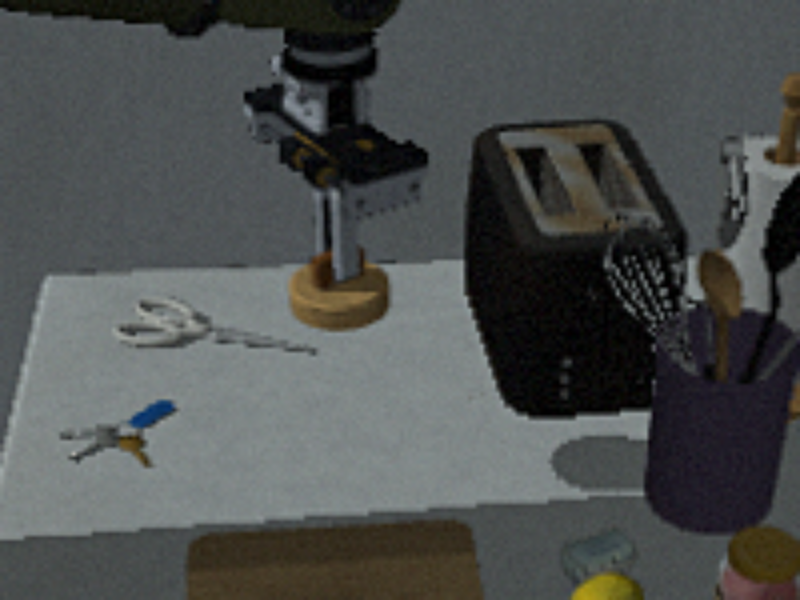

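The lid is lifted with nothing left on the worktop. The force reads about −4 N against −2.6 N expected for both lids, within noise. Next I'll carry it to a viewing position short of the caddy.

Emit:
carry_out --deltas '[[[-1,1.3,0],0,0],[[-2.1,2.7,0],0,0],[[-2.1,2.7,0],0,0],[[-2.1,2.7,0],0,0],[[-2.1,2.7,0],0,0],[[-2.1,2.7,0],0,0],[[-2.1,2.7,0],0,0],[[-2.1,2.7,0],0,0],[[-2.1,2.7,0],0,0],[[-2.1,2.7,0],0,0],[[-2.1,2.7,0],0,0],[[-2.1,2.7,0],0,0],[[-2.1,2.7,0],0,0],[[-2.1,2.7,0],0,0],[[-2.1,2.7,0],0,0],[[-2.1,2.7,0],0,0],[[-2.1,2.7,0],0,0],[[-2.1,2.7,0],0,0],[[-2.1,2.7,0],0,0],[[-1.2,1.5,0],0,0]]'

```text
clock: 20.65
eef_pos: [433.6, -341.8, 213.0]
eef_rot: [-3.139, 0.001, 0.518]
wrist_force: [0.6, 0.3, -2.5]
finger_gap: 13.4
```

Emit:
carry_out --deltas '[[[-0.3,0.3,0],0,0],[[0,0,0],0,0],[[0,0,0],0,0]]'

```text
clock: 20.9
eef_pos: [433.7, -342.4, 213.8]
eef_rot: [-3.14, 0.0, 0.519]
wrist_force: [0.9, 0.6, -2.7]
finger_gap: 13.4
```

```bash
cat > cad.py <<'E'
import sys
from h import *
c=vision.calibration('wrist'); p,d=vision.camera('wrist'); n=sys.argv[1]; cv2.imwrite(f'pics/{n}.png',p[:,:,::-1]); np.savez(f'pics/{n}.npz',p=p,d=d,**c)
W=fromdepth(c,np.c_[[a.ravel() for a in np.mgrid[0:512,0:384]]].T,d.T.ravel())
r=np.hypot(W[:,0]-530,W[:,1]+289)
k=(W[:,2]>107)&(W[:,2]<118)&(r<60); Q=np.float32(W[k,:2])
print('rim',k.sum(),np.median(W[k,2]),cv2.minEnclosingCircle(Q),cv2.fitEllipse(cv2.convexHull(Q)))
E
python3 go.py 531 -288.3 215 29.7; python3 cad.py w12
```

```text
t 20.9 pos [ 433.7 -342.4  213.8] yaw 29.7 gap 13.4 F [ 0.9  0.6 -2.7] q [-0.73  0.32  1.53  0.    1.3   0.32]
tool delta cm [11.13  0.13 -0.12] turn 0.0
rim 2047 112.21091473997518 ((530.5098876953125, -290.28887939453125), 34.132347106933594) ((530.6000366210938, -290.4362487792969), (67.10352325439453, 67.35963439941406), 74.19528198242188)
```

View pics/w12.png

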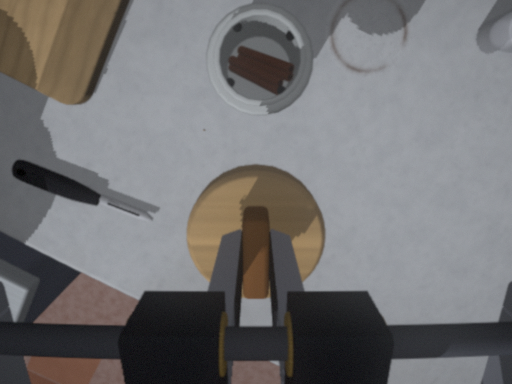

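Rim at (530.5,-290.4), z 112.2; both sticks are visible inside at (262,70). Now I'll check the lid in hand against the TCP from the same picture.

```bash
python3 - <<'E'
from h import *
f=np.load('pics/w12.npz'); c={k:f[k] for k in('mtx','distortion','eye','orientation')}; d=f['d']
W=fromdepth(c,np.c_[[a.ravel() for a in np.mgrid[0:512,0:384]]].T,d.T.ravel())
T=np.array([433.7,-342.4,213.8]); r=np.hypot(W[:,0]-T[0],W[:,1]-T[1])
k=(abs(W[:,2]-188)<5)&(r<55); Q=np.float32(W[k,:2]); print(k.sum(),np.median(W[k,2]))
h=cv2.convexHull(Q).reshape(-1,2)
A=np.c_[2*h,np.ones(len(h))]; x=np.linalg.lstsq(A,(h**2).sum(1),rcond=None)[0]; print(cv2.minEnclosingCircle(Q),x[:2],np.sqrt(x[2]+x[0]**2+x[1]**2))
# plane tilt
P=W[k]; print(np.linalg.lstsq(np.c_[P[:,:2]-T[:2],np.ones(len(P))],P[:,2],rcond=None)[0])
E
```

```text
8418 187.9157860111473
((433.4014587402344, -342.84521484375), 42.628292083740234) [ 433.68257015 -342.66034382] 42.26044980662025
[-8.35202263e-03 -2.06224982e-03  1.87859235e+02]
```

Emit:
carry_out --deltas '[[[0.8,0,0],0,0],[[1.8,0.05,0],0,0],[[2.4,0.05,0],0,0],[[2.4,0.05,0],0,0],[[2,0.05,0],0,0],[[1.1,0.05,0],0,0],[[0.5,0,0],0,0],[[0,0,1],0,0],[[0,0,1.5],0,0],[[0,0,1],0,0],[[0,0,0],0,0],[[0,0,0],0,0],[[0,0,0],0,0]]'

```text
clock: 22.03
eef_pos: [530.5, -291.3, 180.5]
eef_rot: [3.141, -0.0, 0.519]
wrist_force: [0.3, 1.2, -2.8]
finger_gap: 13.7
```

```bash
python3 go.py 530.6 -290.1 160 29.7;  python3 - <<'E'
from h import *
p,d=vision.camera('side'); cv2.imwrite('pics/s13.png',cv2.resize(p[170:320,180:340,::-1],None,fx=4,fy=4))
E
```

```text
t 22.03 pos [ 530.5 -291.3  180.5] yaw 29.7 gap 13.7 F [ 0.3  1.2 -2.8] q [-0.56  0.46  1.41 -0.    1.27  0.49]
tool delta cm [ 0.07 -0.1   2.05] turn 0.0
```

View pics/s13.png

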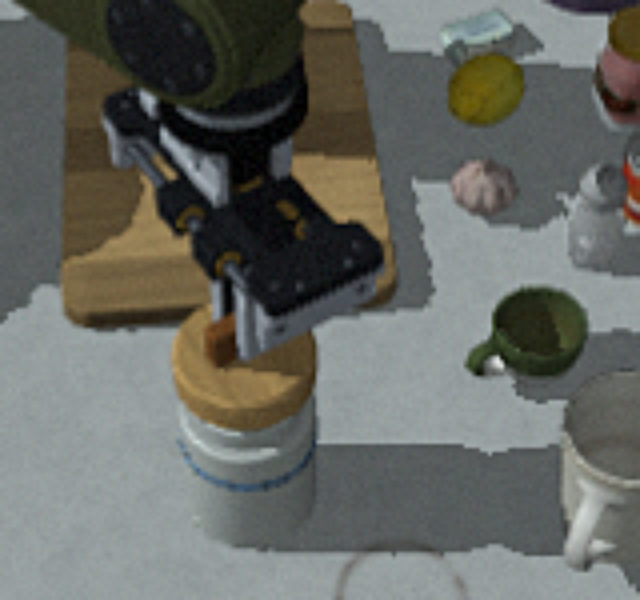

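The lid hangs level and centred over the neck. Lower to the nubs.

Emit:
carry_out --deltas '[[[0.05,-0.1,0],0,0],[[0,0,0.3],0,0],[[0,0,0.5],0,0],[[0,0,0.4],0,0],[[0,0,0.3],0,0],[[0,0,0.2],0,0],[[0,0,0],0,0],[[0,0,0],0,0]]'

```text
clock: 22.75
eef_pos: [530.5, -289.8, 162.9]
eef_rot: [-3.141, 0.0, 0.519]
wrist_force: [-0.4, -0.7, -3.2]
finger_gap: 13.3
```

```bash
python3 go.py 530.6 -290.1 151 29.7
```

```text
t 22.75 pos [ 530.5 -289.8  162.9] yaw 29.7 gap 13.3 F [-0.4 -0.7 -3.2] q [-0.56  0.48  1.43 -0.    1.23  0.49]
tool delta cm [-0.01  0.03  1.19] turn 0.0
```

Emit:
carry_out --deltas '[[[0,0,0.1],0,0],[[0,0,0.1],0,0],[[0,0,0.1],0,0],[[0,0,0.1],0,0],[[0,0,0],0,0]]'

```text
clock: 23.17
eef_pos: [530.7, -289.8, 159.5]
eef_rot: [3.141, -0.0, 0.519]
wrist_force: [-1.1, 0.1, 3.8]
finger_gap: 13.6
```

Emit:
carry_out --deltas '[[[0,0,0.1],0,0],[[0,0,0.1],0,0],[[0,0,0.1],0,0],[[0,0,0],0,0]]'

```text
clock: 23.5
eef_pos: [531.1, -290.0, 157.0]
eef_rot: [3.14, -0.001, 0.519]
wrist_force: [0.7, 0.4, 4.3]
finger_gap: 14.0
```

Emit:
carry_out --deltas '[[[0,0,0.1],0,0],[[0,0,0.1],0,0],[[0,0,0.1],0,0],[[0,0,0],0,0]]'

```text
clock: 23.83
eef_pos: [530.3, -289.6, 152.3]
eef_rot: [-3.141, 0.001, 0.519]
wrist_force: [1.0, -0.6, -3.4]
finger_gap: 13.5
```

Emit:
carry_out --deltas '[[[0,0,0.1],0,0],[[0,0,0.1],0,0],[[0,0,0],0,0]]'

```text
clock: 24.08
eef_pos: [530.5, -289.7, 151.0]
eef_rot: [-3.142, 0.0, 0.519]
wrist_force: [-1.3, -0.2, -1.6]
finger_gap: 14.0
```

Emit:
carry_out --deltas '[[[0,0,0.1],0,0],[[0,0,0.1],0,0],[[0,0,0],0,0]]'

```text
clock: 24.33
eef_pos: [530.6, -289.8, 150.9]
eef_rot: [3.141, -0.001, 0.519]
wrist_force: [-8.6, 3.5, 16.2]
finger_gap: 13.6
```

Bottomed out at TCP z 150.9 (150.9 predicted) with 16 N. A little more push, then look.

Emit:
carry_out --deltas '[[[0,0,0.1],0,0],[[0,0,0],0,0],[[0,0,0],0,0]]'

```text
clock: 24.58
eef_pos: [530.7, -289.8, 150.8]
eef_rot: [3.14, -0.001, 0.519]
wrist_force: [-12.0, 6.3, 25.8]
finger_gap: 13.6
```

```bash
python3 go.py 530.6 -290.1 151 29.7;  python3 - <<'E'
from h import *
p,d=vision.camera('side'); cv2.imwrite('pics/s14.png',cv2.resize(p[170:320,180:340,::-1],None,fx=4,fy=4))
E
```

```text
t 24.58 pos [ 530.7 -289.8  150.8] yaw 29.8 gap 13.6 F [-12.    6.3  25.8] q [-0.56  0.49  1.44  0.    1.21  0.49]
tool delta cm [-0.02  0.03 -0.02] turn 0.1
```

View pics/s14.png

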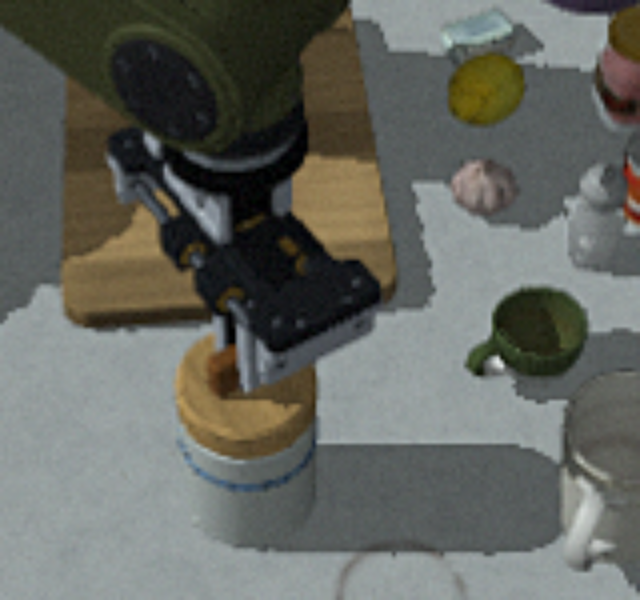

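The lid is fully down. Relax the push, then lift straight up slowly through the release and on to about 90 mm up.

Emit:
carry_out --deltas '[[[0,0,-0.1],0,0],[[0,0,-0.2],0,0],[[0,0,-0.2],0,0],[[0,0,-0.2],0,0],[[0,0,-0.2],0,0],[[0,0,-0.2],0,0],[[0,0,-0.3],0,0],[[0,0,-0.5],0,0],[[0,0,-1],0,0],[[0,0,-2],0,0],[[0,0,-2],0,0],[[0,0,-1.5],0,0],[[0,0,-0.8],0,0],[[0,0,0],0,0],[[0,0,0],0,0],[[0,0,0],0,0]]'

```text
clock: 25.97
eef_pos: [530.3, -289.6, 238.9]
eef_rot: [-3.14, 0.001, 0.519]
wrist_force: [0.5, -0.3, -3.5]
finger_gap: 13.8
```

```bash
python3 go.py 530.6 -290.1 240 29.7;  python3 - <<'E'
from h import *
p,d=vision.camera('side'); cv2.imwrite('pics/s15.png',cv2.resize(p[150:320,180:340,::-1],None,fx=3.5,fy=3.5))
p,d=vision.camera('wrist'); cv2.imwrite('pics/w15.png',p[:,:,::-1])
E
```

```text
t 25.97 pos [ 530.3 -289.6  238.9] yaw 29.8 gap 13.8 F [ 0.5 -0.3 -3.5] q [-0.56  0.41  1.34  0.    1.39  0.49]
tool delta cm [ 0.    0.06 -0.11] turn 0.1
```

View pics/s15.png

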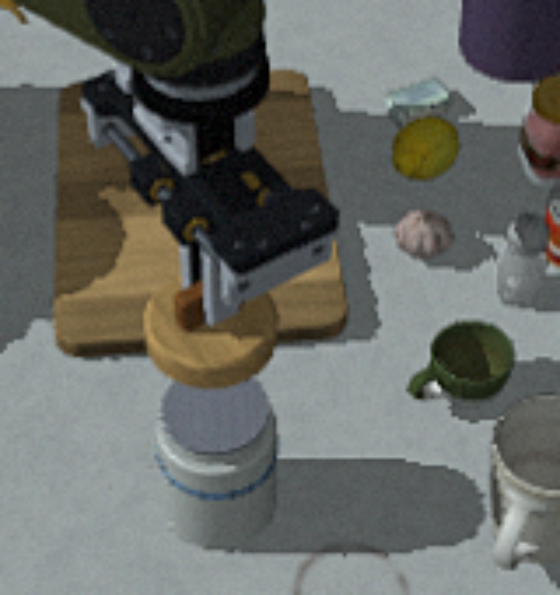

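View pics/w15.png

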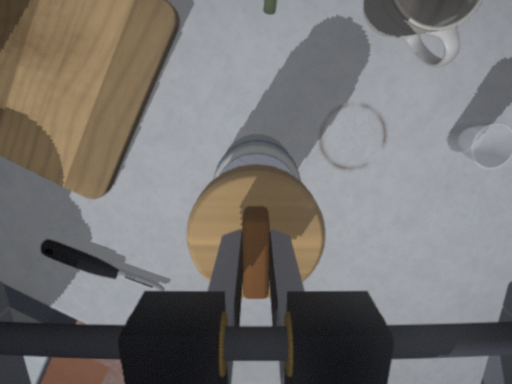

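The steel inner lid stays in the caddy and the wooden lid is in the fingers. I'll back off to check its height and level with the wrist camera.

Emit:
carry_out --deltas '[[[-0.8,0,0],0,0],[[-1.8,0,0],0,0],[[-2.4,0,0],0,0],[[-2.4,0,0],0,0],[[-2,0,0],0,0],[[-1.1,0,0],0,0],[[-0.5,0,0],0,0],[[0,0,0],0,0],[[0,0,0],0,0],[[0,0,0],0,0]]'

```text
clock: 26.9
eef_pos: [435.7, -343.9, 239.8]
eef_rot: [-3.141, -0.0, 0.52]
wrist_force: [0.4, -0.3, -2.0]
finger_gap: 13.3
```

```bash
python3 go.py 530.6 -290.1 240 29.7;  python3 - <<'E'
from h import *
c=vision.calibration('wrist'); p,d=vision.camera('wrist'); cv2.imwrite('pics/w16.png',p[:,:,::-1])
W=fromdepth(c,np.c_[[a.ravel() for a in np.mgrid[0:512,0:384]]].T,d.T.ravel())
r=np.hypot(W[:,0]-530.5,W[:,1]+290.3)
k=(abs(W[:,2]-116)<6)&(r<50); Q=np.float32(W[k,:2]); print('flange',k.sum(),np.median(W[k,2]),cv2.minEnclosingCircle(Q))
k&=r<33;P=W[k]; print('tilt',np.linalg.lstsq(np.c_[P[:,:2]-[530.5,-290.3],np.ones(len(P))],P[:,2],rcond=None)[0])
E
```

```text
t 26.9 pos [ 435.7 -343.9  239.8] yaw 29.8 gap 13.3 F [ 0.4 -0.3 -2. ] q [-0.73  0.3   1.49  0.    1.35  0.32]
tool delta cm [10.91  0.05 -0.02] turn 0.1
flange 7114 116.66540057671634 ((530.3890991210938, -289.73736572265625), 37.38382339477539)
tilt [-3.01947681e-04  2.41783440e-03  1.16675245e+02]
```

View pics/w16.png

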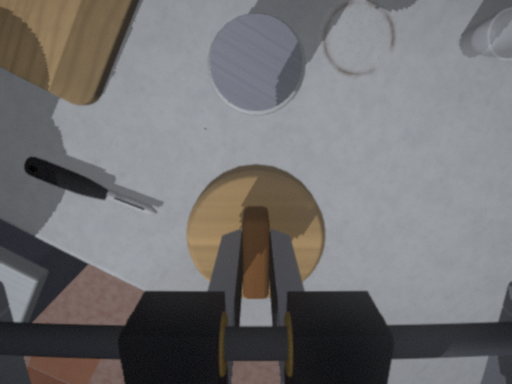

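```bash
python3 -c "
from cell import workorder; print(workorder.sign_off())"
```

```text
the job is handed in; nothing more can be done
None
```

I completed all the steps and handed the job in at about 27 s of the 72 s allowed. It reported no verdict.

- **Cinnamon sticks:** Both are in the caddy. I gripped each one near an end, rested it over the near rim and let it tip in. They lie side by side, with the highest point at z ≈ 71 mm, well below the neck.
- **Pressing the lid:** I lowered the double lid and pressed until it bottomed with about 26 N. The tool stopped at z ≈ 151 mm, as predicted for fully home.
- **Inner lid:** It stayed in the caddy when I lifted the outer lid off. Its top measured 116.7 mm (116 expected), within about 1 mm of the caddy's axis and about 0.002 rad of level.
- **Outer lid:** The wooden lid ended upright and still in the fingers, with its ceiling about 93 mm above the rim. It is held beside the caddy (about 11 cm off its axis), because I backed off for the last check.
- **Bystanders:** I never moved close to any of them. In the last side view, the ones in frame (lemon, garlic, salt shaker, cup and match box) looked unmoved, but I didn't measure them.

**Disagreements:** The top camera read 1–4 mm off the wrist camera on the lid and caddy. I used the wrist camera because two views at different yaws agreed to about 0.3 mm. The last wrist view also put surfaces about 0.2–0.7 mm higher than nominal.

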